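# Load the slanted feed rack with a watch kit

## Robot

A 6-joint arm with a two-finger parallel gripper is mounted at the origin on a cart in front of the work surface, level with it; the furniture and walls round the work are solid. World frame = base frame: x ahead of the robot, y to its left, z up, the work surface at z = 0. Lengths are in m, angles in rad, forces in N, time in s.
With the tool pointing down it reaches from about 0.35 to 0.725 m from the base axis. Payload 4.3 kg.
Tool frame: the origin (TCP) lies midway between the tips of the shut fingers; the grasp point (between the pads) lies r.grip_point_offset behind it (r.grip_point_offset is the distance from the TCP to the grasp point, in m); z points along the fingers, y is the direction in which the jaws open and shut (so a half turn about z gives the same grasp; the last joint's range is limited). The gripper opens to 85 mm and grips with 20 to 120 N. Pads are 22 mm wide; open, the fingers measure 114 mm over their backs; the gripper's body (76 mm by 85 mm) begins 54 mm behind the grasp point. The pads swing forward as they close: fully open they stand 13 mm farther back than shut.
Start: joints at [1.101, 0.377, 0.081, 1.274, 0, 1.46], TCP at [0.202, 0.538, 0.231] pointing down, gripper open.
Joint ranges: [-2.72, 2.72], [-0.84, 1.66], [-1.02, 1.22], [-1.77, 2.12], [-1.37, 1.28], [-3.14, 3.14]. Speed limits (rad/s): [2.57, 2.57, 3.14, 3.14, 3.14, 3.14].

## Interface

Orientations are given as a rotation vector (axis times angle).
In Python, from bench import r, snapshot, hand_in, masks_of, tip_of gives the robot as it stands. The module is installed in compiled form; this text tells all that it offers. Calls block until the motion is done:
- r.goto(position, orientation): joint-space move of the TCP to a pose.
- r.line_to(position, ori=None, v=0.15, max_force=None): straight line of the TCP; ori=None keeps the orientation; v is the mean speed in m/s. With max_force (N) it stops when the force on the tool has changed by that much, and returns True; else False.
- r.movej(angles): joint-space move.
- r.grip(opening, effort=None): finger opening in m; effort is the grip in N (None keeps the last); returns when the fingers have stopped.
- r.hold(seconds).
- r.inverse_kinematics(position, orientation): joint angles nearest the present ones, or None.
- snapshot(name): name is "scene" or "top"; returns a dict with "pixels" (420x560x3 uint8, blue, green, red), "fx", "fy", "cx", "cy" (pixels), "rvec" (rotation vector, rad) and "tvec" (3), from world to camera coordinates, as OpenCV has them. Camera axes: x right, y down, z forward; pixel columns grow to the right and rows downward; lengths in m; the calibration is good to about 2 mm. A picture is of the moment at which its call begins. There is no depth.
A pose or a line that the arm cannot do raises r.Unreachable and nothing moves.
- hand_in(): hands the job in, once; it reports no verdict.
Trained networks look in a picture, given as the dict that the camera call returned (one of the last four; its "shot" number tells which), for a name from the list of things; names that differ only in an ending like _2 or _b are one class to them, and where a whole thing is asked for, a point or a joint stands for the part that bears it (a point fixed in the world has none). Each returns a list of dicts, best first, with "conf" (0 to 1); they miss things now and then, are a little off and sometimes report something else, mostly with a low value. They report only what shows in the picture. A call takes as long as a camera call. They do not tell look-alikes from the thing itself.
- masks_of(target, picture): "mask" (420x560 bool, what is visible of it) and "rect" ([left, top, width, height] as shares, 0 to 1, of the picture: columns of its width, rows of its height, round what is visible of it).
- tip_of(target, picture): "position" ([row, column] as shares, 0 to 1, of the picture: columns of its width, rows of its height: a listed point, or the origin of a listed thing).
Readings, each from a call of its own:
- r.current_clock(): time.
- r.current_joint_positions(): joint angles.
- r.current_dq(): joint speeds.
- r.current_joint_efforts(): joint torques, N m.
- r.current_tool_pos(): TCP position.
- r.current_eef_rot(): TCP orientation.
- r.current_ft_force(): force on the tool from outside, world axes, zero at the start.
- r.current_moment(): the same for the moment, N m.
- r.current_finger_gap(): finger opening in m.
Only numpy, scipy, OpenCV 4.12 (cv2) and the standard library are available. Lean on these libraries where they do the work, as an engineer would, in place of code of your own. Each camera call takes 0.05 s, during which the arm holds its last target. There are 200 camera calls.

## Task

Load the slanted feed rack for the next watch: the loose steel case ring and then the loose watch from the open bench go into the wide lane, so that the ring ends up against the blue stop with the watch, dial up, resting against it; the brass disc goes into the narrow lane and ends against the stop. Let each part go on the top third of its lane, just above the slope, so that it slides down by itself: do not drop it from more than 2 cm or touch it on the lower half of the rack. Leave the loupe, the oil bottle and the white tin where they stand.

Things in the scene. Friction and masses are not known exactly. Their poses are not given: they have to be found in the camera images.
- bed: Fixed feed rack's bed: slick grey plastic plate, slick enough that any part let go slides down, with metal lane walls, 240 x 120 mm. Origin: middle of the plate's upper surface, 68 mm above the bench. x runs up the slope (26 degrees, away from the robot, yaw within 0.25 rad), y across the lanes to the left, z square to the plate, which spans x -120 to 120, y -60 to 60 mm; upper end open.
- wide_release (a point): Point on the plate on the wide (left) lane's centre line, 75 mm up the slope from the bed's middle: a good place to let the ring and the watch go. Axes as the bed's. The lane is 60 mm wide between walls (bed y = -6 to 54 mm); all walls are 4 mm thick, stand 7 mm above the plate and run its whole length.
- wide_stop (a point): Point on the plate at the foot of the blue stop's inner face (bed x = -115 mm), on the wide lane's centre line. The stop crosses both lanes and is 12 mm high. Axes as the bed's.
- narrow_release (a point): Point on the plate on the narrow (right) lane's centre line, 75 mm up the slope from the bed's middle: a good place to let the disc go. Axes as the bed's. The lane is 44 mm wide between walls (bed y = -54 to -10 mm).
- narrow_stop (a point): Point on the plate's surface at the stop's inner face, on the centre line of the narrow lane. Axes as the bed's.
- ring_c (a point): Centre of the loose steel case ring (hollow, outer diameter 43 mm, 13 mm high, 50 g), half-way up, lying flat on the bench; z up.
- watch_c (a point): Centre of the loose watch (steel case, black dial; round body 44 mm in diameter, 17 mm high, 58 g), half-way up, dial up on the bench. z is up; x is the 12-6 line, along which the strap lugs stand out to 27 mm from the centre; y is the 3-9 line, whose flanks are free: grip it across y (within about 0.15 rad), where it is 44 mm wide.
- disc_c (a point): Centre of the loose brass disc with dial marks (diameter 31 mm, 9 mm high, 20 g), half-way up, lying flat on the bench; z up.
- loupe_c (a point): Bystander: centre of the black eye loupe, 35 mm in diameter, 34 mm high, standing on its rim.
- bottle_c (a point): Bystander: axis of the standing oil bottle, 30 mm in diameter, 95 mm high; the point is 32 mm above its foot.
- tin_c (a point): Bystander: centre of the round white tin, 50 mm in diameter, 21 mm high.
- press_ball (a point): Obstacle: centre of the red ball (40 mm) on the lever of the fixed dark green press at the back left; always here. The lever runs from the ball away from the robot, down to the press head, which stands 254 mm high and begins about 85 mm behind the ball. Keep arm and gripper in front of it or above it.
- case_ring: The case ring's body; origin at the centre of its underside, z up.
- watch: The watch's body; origin at its underside, 1 mm in x and 2 mm in y from the round body's centre, z up out of the dial, axes as point watch_c.
- brass_disc: The brass disc's body; origin at the centre of its underside, z up.
Things that resemble listed ones, but are neither listed nor needed, are in the scene too. Leave any green or orange look-alike of the watch alone.

How it is judged:
By the outcome, as a careful person would: the job done as asked, in the order asked, and still so for the second after the job is handed in, with the robot touching nothing.
It also fails if it takes over 64 s, if anything falls off the work surface, if the arm or the gripper's body presses on something with over 40 N, if the wrist force passes 120 N, or if a joint passes its speed limit or range.

## Working session

There is one attempt and no reset: what is moved stays moved. The work goes in short steps, each a Python script; the robot and the scene stay as the last script left them, time stands still between calls to the robot, and variables do not carry over. Pictures are saved under pics/ and viewed, about 8 in all and at most 12, crops included, and the job is handed in when it is done.

```bash
mkdir -p pics
cat > h.py <<'E'
import numpy as np, cv2
from bench import r, snapshot, hand_in, masks_of, tip_of
def cam(s):
    R=cv2.Rodrigues(np.array(s["rvec"],float))[0]; t=np.array(s["tvec"],float).ravel()
    return R,t
def ray(s,row,col):
    R,t=cam(s); h,w=s["pixels"].shape[:2]
    d=np.array([(col*w-s["cx"])/s["fx"],(row*h-s["cy"])/s["fy"],1.])
    return -R.T@t, R.T@d
def at_z(s,row,col,z):
    o,d=ray(s,row,col); return o+d*(z-o[2])/d[2]
def proj(s,p):
    R,t=cam(s); q=R@np.asarray(p,float)+t; return np.array([s["fx"]*q[0]/q[2]+s["cx"],s["fy"]*q[1]/q[2]+s["cy"]])
def tri(s1,a,s2,b):
    o1,d1=ray(s1,*a);o2,d2=ray(s2,*b)
    k=np.linalg.lstsq(np.c_[d1,-d2],o2-o1,rcond=None)[0]
    p,q=o1+d1*k[0],o2+d2*k[1]; return (p+q)/2,np.linalg.norm(p-q)
E
python3 - <<'E'
from h import *
S={n:snapshot(n) for n in("scene","top")}
cv2.imwrite("pics/a.png",S["scene"]["pixels"]);cv2.imwrite("pics/b.png",S["top"]["pixels"])
Z=dict(ring_c=.0065,watch_c=.0085,disc_c=.0045,loupe_c=.017,bottle_c=.032,tin_c=.0105,bed=.068)
for k in ["ring_c","watch_c","disc_c","loupe_c","bottle_c","tin_c","bed","wide_release","wide_stop","narrow_release","narrow_stop","press_ball"]:
    T={n:tip_of(k,S[n]) for n in S}
    for n in S:
        for d in T[n][:4]:
            p=d["position"]; print(k,n,round(d["conf"],2),np.round([p[1]*560,p[0]*420]), np.round(at_z(S[n],*p,Z[k]),3) if k in Z else "")
    if all(T.values()):print("   tri",*[np.round(x,4) for x in tri(S["scene"],T["scene"][0]["position"],S["top"],T["top"][0]["position"])])
print(r.current_clock(), r.grip_point_offset)
E
```

```text
ring_c scene 0.76 [320. 371.] [ 0.44  -0.345  0.006]
ring_c top 0.41 [387. 242.] [ 0.439 -0.346  0.006]
ring_c top 0.38 [349. 248.] [ 0.422 -0.244  0.006]
   tri [ 0.439  -0.3459  0.0079] 0.0012
watch_c scene 0.9 [340. 317.] [ 0.564 -0.234  0.008]
watch_c scene 0.88 [387. 326.] [ 0.634 -0.305  0.008]
watch_c scene 0.79 [277. 313.] [ 0.447 -0.16   0.008]
watch_c scene 0.78 [309. 296.] [ 0.543 -0.138  0.008]
watch_c top 0.84 [303. 204.] [ 0.539 -0.122  0.008]
watch_c top 0.74 [348. 192.] [ 0.57  -0.242  0.008]
watch_c top 0.74 [316. 236.] [ 0.452 -0.155  0.008]
watch_c top 0.63 [346. 194.] [ 0.565 -0.235  0.008]
   tri [ 0.5785 -0.1488 -0.0572] 0.0821
disc_c scene 0.62 [366. 354.] [ 0.546 -0.347  0.004]
disc_c top 0.45 [386. 202.] [ 0.545 -0.345  0.004]
   tri [ 0.546  -0.3459  0.0031] 0.0016
loupe_c scene 0.62 [206. 240.] [0.416 0.209 0.017]
loupe_c top 0.52 [179. 247.] [0.42  0.207 0.017]
   tri [0.4183 0.2079 0.0172] 0.0045
bottle_c scene 0.57 [288. 329.] [ 0.429 -0.241  0.032]
bottle_c top 0.67 [349. 250.] [ 0.417 -0.242  0.032]
bottle_c top 0.56 [347. 192.] [ 0.568 -0.235  0.032]

[... 290 characters left out ...]
8.] [0.496 0.019 0.068]
bed top 0.42 [390. 243.] [ 0.434 -0.342  0.068]
   tri [0.4996 0.0175 0.0656] 0.0072
wide_release scene 0.69 [281. 225.] 
wide_release scene 0.64 [365. 354.] 
wide_release scene 0.36 [342. 319.] 
wide_release top 0.92 [240. 190.] 
   tri [0.5637 0.0417 0.1075] 0.0016
wide_stop scene 0.81 [222. 274.] 
wide_stop top 0.81 [242. 257.] 
   tri [0.3967 0.0403 0.0091] 0.0026
narrow_release scene 0.89 [296. 234.] 
narrow_release top 0.95 [263. 191.] 
   tri [ 0.5674 -0.0178  0.1084] 0.012
narrow_stop scene 0.88 [229. 285.] 
narrow_stop scene 0.62 [208. 239.] 
narrow_stop top 0.57 [264. 255.] 
narrow_stop top 0.43 [142. 251.] 
   tri [ 0.3964 -0.016   0.0115] 0.0072
1.3 0.0187
```

View pics/a.png

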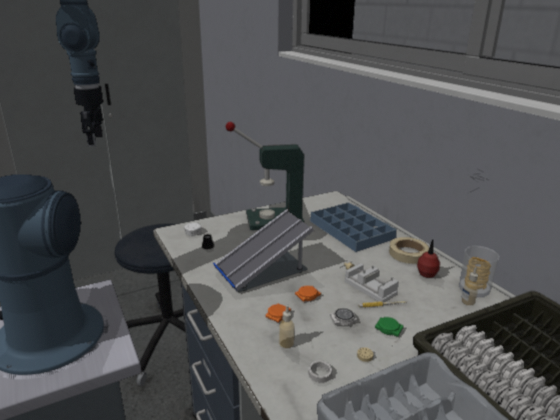

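View pics/b.png

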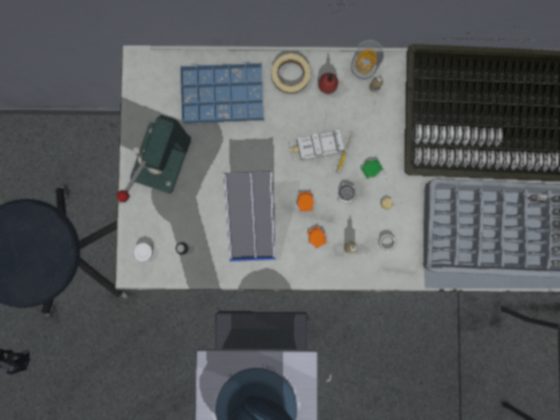

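```bash
cat > fit.py <<'E'
from h import *
from scipy.optimize import least_squares
def bedR(yaw):
    a=np.radians(26); c,s=np.cos(yaw),np.sin(yaw)
    return np.array([[c,-s,0],[s,c,0],[0,0,1]])@np.array([[np.cos(a),0,-np.sin(a)],[0,1,0],[np.sin(a),0,np.cos(a)]])
BP=dict(bed=(0,0,0),wide_release=(.075,.024,0),wide_stop=(-.115,.024,0),narrow_release=(.075,-.032,0),narrow_stop=(-.115,-.032,0))
E
python3 - <<'E'
from fit import *
S={n:snapshot(n) for n in("scene","top")}
obs=[]
for k in BP:
    for n in S:
        t=tip_of(k,S[n])
        if t: p=t[0]["position"]; obs.append((k,n,np.array([p[1]*560,p[0]*420])))
f=lambda v:np.concatenate([proj(S[n],np.array([v[0],v[1],.068])+bedR(v[2])@np.array(BP[k]))-o for k,n,o in obs])
q=least_squares(f,[.5,.017,0],loss="soft_l1"); print("bed",q.x.round(4)); print(q.fun.reshape(-1,2).round(1).tolist())
for n in S:
  for k in("watch","case_ring","brass_disc"):
    for m in masks_of(k,S[n])[:5]:
        M=m["mask"]; ys,xs=np.nonzero(M)
        if len(xs)<5: continue
        z={"watch":.017,"case_ring":.013,"brass_disc":.009}[k]*.6
        P=np.array([at_z(S[n],(y+.5)/420,(x+.5)/560,z)[:2] for x,y in zip(xs,ys)])
        w,V=np.linalg.eigh(np.cov(P.T)); 
        print(n,k,round(m["conf"],2),len(xs),"c",P.mean(0).round(3),"sd",np.sqrt(w).round(4),"major ang",np.arctan2(V[1,1],V[0,1]).round(2))
c1=cv2.resize(S["scene"]["pixels"][285:390,260:410],None,fx=2.6,fy=2.6,interpolation=cv2.INTER_CUBIC)
c2=cv2.resize(S["top"]["pixels"][175:265,290:410],None,fx=3.25,fy=3.25,interpolation=cv2.INTER_CUBIC)
h=min(c1.shape[0],c2.shape[0]);cv2.imwrite("pics/c.png",np.hstack([c1[:h],c2[:h]]))
E
```

```text
bed [0.5058 0.0169 0.0194]
[[0.0, -2.3], [-78.7, -126.1], [1.4, -0.4], [0.2, 0.7], [0.1, 0.5], [0.1, -1.3], [1.2, 0.9], [3.2, -2.9], [-0.5, 0.4]]
scene watch 0.69 382 c [ 0.638 -0.309] sd [0.0136 0.0153] major ang 1.09
scene watch 0.65 290 c [ 0.447 -0.157] sd [0.0108 0.0169] major ang 0.97
scene watch 0.6 289 c [ 0.545 -0.129] sd [0.0138 0.0156] major ang -2.41
scene watch 0.54 352 c [ 0.57  -0.239] sd [0.0134 0.0155] major ang -2.58
scene case_ring 0.81 342 c [ 0.439 -0.347] sd [0.012  0.0164] major ang 0.97
scene brass_disc 0.55 186 c [ 0.543 -0.348] sd [0.0078 0.0102] major ang -2.39
top watch 0.77 282 c [ 0.447 -0.158] sd [0.0115 0.0141] major ang -2.75
top watch 0.59 250 c [ 0.545 -0.127] sd [0.011  0.0132] major ang 3.11
top watch 0.59 272 c [ 0.632 -0.305] sd [0.0114 0.014 ] major ang 2.0
top watch 0.57 4230 c [0.505 0.021] sd [0.0367 0.0689] major ang -3.05
top watch 0.56 265 c [ 0.566 -0.239] sd [0.0113 0.0138] major ang 2.95
```

View pics/c.png

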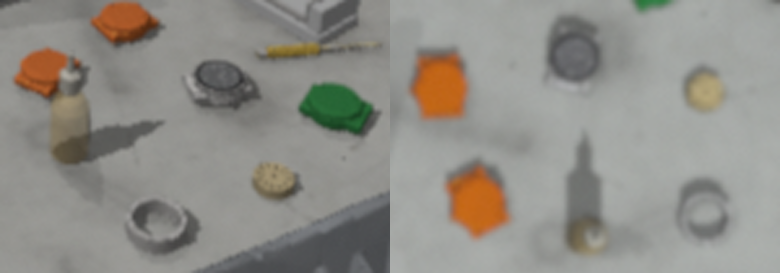

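Run:
```python
from fit import *
c=(.566,-.237); N=390
out=[]
for n in("scene","top"):
    s=snapshot(n)
    w=[(c[0]+.045*a,c[1]+.045*b) for a,b in((1,1),(1,-1),(-1,-1),(-1,1))]
    src=np.float32([proj(s,(x,y,.008)) for x,y in w]); dst=np.float32([(0,0),(N,0),(N,N),(0,N)])
    im=cv2.warpPerspective(s["pixels"],cv2.getPerspectiveTransform(src,dst),(N,N),flags=cv2.INTER_CUBIC)
    im=cv2.convertScaleAbs(im,alpha=1.3,beta=-30); out.append(im)
cv2.imwrite("pics/d.png",np.hstack(out))
```

```text
(no output)
```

View pics/d.png

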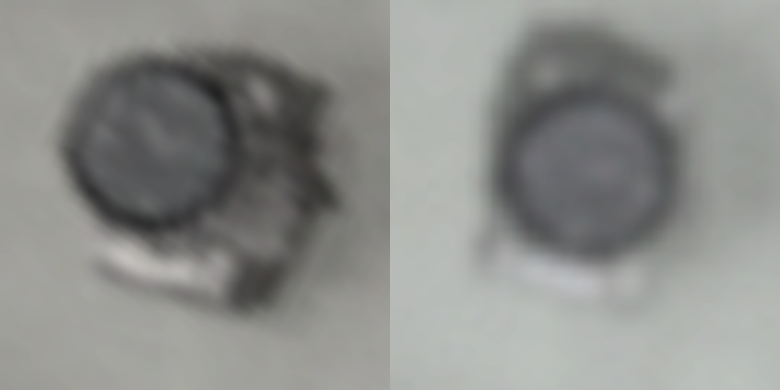

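Run:
```python
from fit import *
S={n:snapshot(n) for n in("scene","top")}
obs=[]
for k in BP:
    for n in S:
        for d in tip_of(k,S[n]):
            p=d["position"]; o=np.array([p[1]*560,p[0]*420])
            if np.linalg.norm(proj(S[n],np.array([.503,.017,.068])+bedR(.01)@np.array(BP[k]))-o)<9: obs.append((k,n,o)); break
f=lambda v:np.concatenate([proj(S[n],np.array([v[0],v[1],.068])+bedR(v[2])@np.array(BP[k]))-o for k,n,o in obs])
q=least_squares(f,[.5,.017,0],loss="soft_l1"); b=q.x; print("bed",b.round(4)); 
for (k,n,o),e in zip(obs,q.fun.reshape(-1,2).round(1)): print(k,n,e)
for n in S:
    print(n,"cam",ray(S[n],.5,.5)[0].round(3))
    hsv=cv2.cvtColor(S[n]["pixels"],cv2.COLOR_BGR2HSV); m=((hsv[...,0]<6)|(hsv[...,0]>174))&(hsv[...,1]>150)&(hsv[...,2]>60)
    m[:,300:]=0
    ys,xs=np.nonzero(m); S[n]["ball"]=(ys.mean()/420,xs.mean()/560)
print("ball",tri(S["scene"],S["scene"]["ball"],S["top"],S["top"]["ball"]))
def pw(s,c,r):return (r/420,c/560)
print("watch dial tri", tri(S["scene"],*[0]*0) if 0 else "")
c=(.566,-.237)
def pix(s,u,v): # rectified px -> plane pt -> ray at z .017
    p=proj(s,(c[0]+(195-v)/4333,c[1]+(195-u)/4333,.008)); return at_z(s,p[1]/420,p[0]/560,.0165)
print("watch", pix(S["scene"],152,145), pix(S["top"],200,172))
ims=[]
for n,(r0,r1,c0,c1) in dict(scene=(200,300,205,325),top=(165,265,200,300)).items():
    s=S[n]; im=cv2.resize(s["pixels"],None,fx=4,fy=4,interpolation=cv2.INTER_CUBIC)
    for P in ([(-.12,-.06,0),(.12,-.06,0),(.12,.06,0),(-.12,.06,0),(-.12,-.06,0)],[(-.115,.06,.012),(-.115,-.06,.012)],[(-.12,-.008,.007),(.12,-.008,.007)]):
        pts=[(proj(s,np.array([b[0],b[1],.068])+bedR(b[2])@np.array(x))+.5)*4 for x in P]
        cv2.polylines(im,[np.int32(pts)],False,(0,255,255),1)
    ims.append(im[r0*4:r1*4,c0*4:c1*4][:, :395])
cv2.imwrite("pics/e.png",np.hstack(ims))
```

```text
bed [0.4999 0.0214 0.044 ]
bed scene [-3.6 -1.6]
bed top [-0.2 -1.2]
wide_release scene [0.6 1.7]
wide_release top [ 3.1 -1.8]
wide_stop scene [-4.4  1.3]
wide_stop top [-0.4 -0.3]
narrow_release scene [-1.6  1.7]
narrow_release top [-3.9 -0.6]
narrow_stop scene [2.1 1. ]
narrow_stop top [0.1 0.8]
scene cam [ 0.061 -0.878  0.642]
top cam [ 0.423 -0.036  1.411]
ball (array([0.52671757, 0.27607225, 0.31693978]), np.float64(0.00044743611186393235))
watch dial tri 
watch [ 0.57061808 -0.2358035   0.0165    ] [ 0.57040746 -0.23693061  0.0165    ]
```

View pics/e.png

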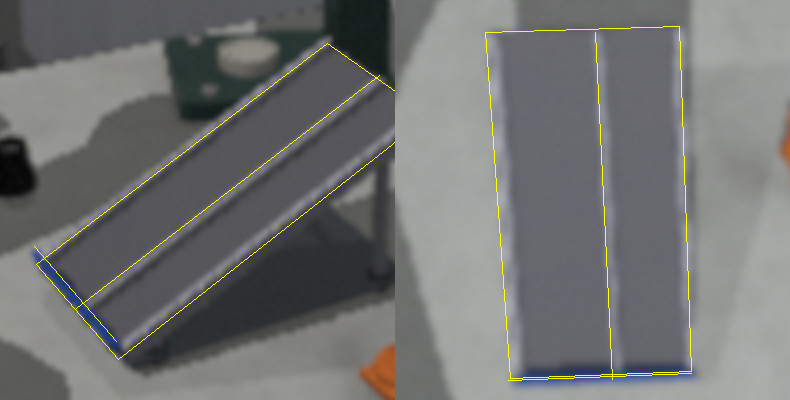

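```bash
cat > act.py <<'E'
from fit import *
BED=np.array([.500,.0185,.068]); YAW=.045; RB=bedR(YAW); N=RB[:,2]
def rv(y,z):
    y=np.array(y,float);z=np.array(z,float);return cv2.Rodrigues(np.c_[np.cross(y,z),y,z])[0].ravel()
def best(p,ydir,z):
    "of the two half-turn-equal orientations, the one with the smaller last joint"
    c=[]
    for s in(1,-1):
        o=rv(s*np.array(ydir),z); q=r.inverse_kinematics(p,o)
        if q is not None: c.append((abs(q[5]),o))
    return min(c,key=lambda a:a[0])[1]
def down(p,phi): return best(p,[np.cos(phi),np.sin(phi),0],[0,0,-1])
def pick(xy,phi,opening,lift,zt):
    "zt: z of approach end; touch the bench with the open tips, raise by lift, grip"
    p=np.array([*xy,.13]); o=down(p,phi); r.goto(p,o); r.grip(opening,30)
    r.line_to([*xy,zt],v=.15)
    hit=r.line_to([*xy,-.022],v=.04,max_force=4)
    z0=r.current_tool_pos()[2]; print("touch",hit,round(z0,4),"t",round(r.current_clock(),1))
    return z0
def close(xy,z):
    r.line_to([*xy,z],v=.05); r.grip(.0,30); print("gap",round(r.current_finger_gap(),4),"tcp",np.round(r.current_tool_pos(),4),"t",round(r.current_clock(),1))
def release(bp,zg,h,opening):
    P=BED+RB@np.array(bp); p=P+N*(zg+h); a=p+N*.06
    o=best(a,RB[:,1],-N); r.goto(a,o); r.line_to(p,v=.1); r.hold(.2)
    print("at",np.round(r.current_tool_pos()-p,4),"gap",round(r.current_finger_gap(),4))
    r.grip(opening); r.line_to(p+N*.07,v=.2); print("t",round(r.current_clock(),1))
E
python3 - <<'E'
from act import *
o=r.current_eef_rot(); r.line_to([.14,.37,.26],v=.25); r.goto([.38,.05,.28],down([.38,.05,.28],np.pi/2))
z0=pick((.439,-.346),0,.055,.025,)if 0 else pick((.439,-.346),0,.055,.006,.025)
if -.016<z0<.004: close((.439,-.346),z0+.006)
E
```

```text
touch True -0.004 t 8.8
gap 0.0408 tcp [ 0.439  -0.3459  0.0021] t 9.4
```

Run:
```python
from act import *
r.line_to([.439,-.346,.17],v=.2); print(r.current_finger_gap(), r.current_joint_positions())
s=snapshot("scene"); u,v=proj(s,[.439,-.346,.16]).astype(int)
c=s["pixels"][max(0,v-60):v+60,max(0,u-60):u+60]; cv2.imwrite("pics/f.png",cv2.resize(c,None,fx=4,fy=4,interpolation=cv2.INTER_CUBIC))
```

```text
0.04060678673673113 [-7.81047977e-01  3.70807030e-01 -9.24057694e-02  1.11127458e+00
  7.81981107e-05  7.89795402e-01]
```

View pics/f.png

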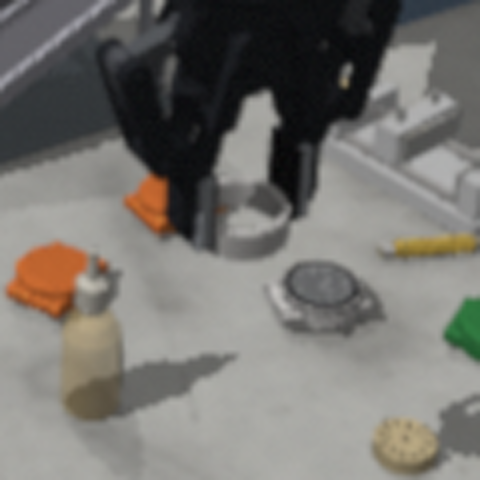

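```bash
sed -i 's/a=p+N\*.06/a=p+N*.09/' act.py
python3 - <<'E'
from act import *
r.line_to([.439,-.30,.22],v=.25)
release((.075,.024,0),.0021,.009,.055)
s=snapshot("scene");t=snapshot("top")
for x in(s,t):
    for d in masks_of("case_ring",x)[:3]: print(round(d["conf"],2),(np.array(d["rect"])*[560,420,560,420]).round())
    print("exp",proj(x,BED+RB@np.array([-.0935,.024,.0065])).round())
a=s["pixels"][190:310,200:330];b=t["pixels"][160:280,190:320]
cv2.imwrite("pics/g.png",cv2.resize(np.hstack([a,b]),None,fx=3,fy=3,interpolation=cv2.INTER_CUBIC))
E
```

```text
at [ 0.0003 -0.      0.0007] gap 0.0411
t 14.2
0.54 [222. 259.  12.  12.]
0.26 [358. 347.  15.  15.]
exp [227. 265.]
exp [242. 251.]
```

View pics/g.png

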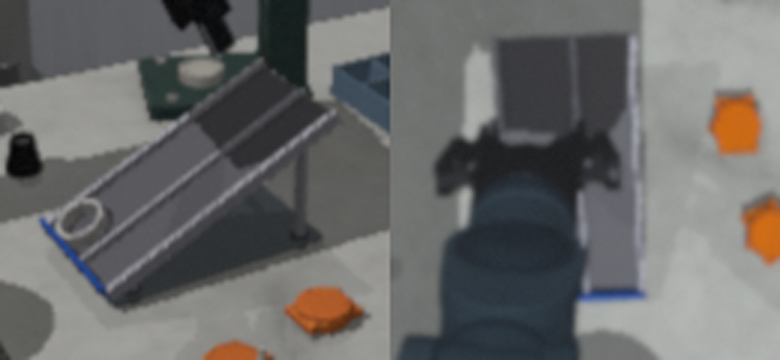

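Run:
```python
from act import *
xy=(.5705,-.2365); phi=np.pi/2-.26
r.goto([.5,-.15,.22],down([.5,-.15,.22],phi)); p=[*xy,.1]; r.goto(p,down(p,phi)); r.grip(.062,30)
hit=r.line_to([*xy,.007],v=.1,max_force=6); print("hit",hit)
if not hit:
    close(xy,.007); r.line_to([*xy,.17],v=.2); print(r.current_finger_gap())
s=snapshot("scene");t=snapshot("top"); u,v=proj(s,[*xy,.17]).astype(int); u2,v2=proj(t,[*xy,.17]).astype(int)
cv2.imwrite("pics/i.png",cv2.resize(np.hstack([x["pixels"][b-50:b+50,a-50:a+50] for x,a,b in((s,u,v),(t,u2,v2))]),None,fx=4,fy=4,interpolation=cv2.INTER_CUBIC))
```

```text
hit False
gap 0.0433 tcp [ 0.5708 -0.2367  0.0076] t 17.8
0.0425185786773883
```

View pics/i.png

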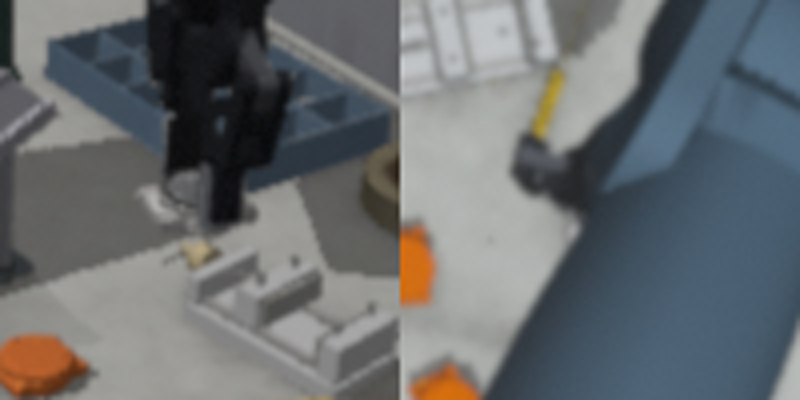

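Run:
```python
from act import *
r.line_to([.5,-.19,.23],v=.25)
release((.075,.024,0),.0076,.008,.058)
p=[.52,-.22,.22]; r.goto(p,down(p,np.pi/2)); print(r.current_clock())
s=snapshot("scene");t=snapshot("top")
a=s["pixels"][190:310,200:330];b=t["pixels"][160:280,190:320]
cv2.imwrite("pics/j.png",cv2.resize(np.hstack([a,b]),None,fx=3,fy=3,interpolation=cv2.INTER_CUBIC))
for x in(s,t):
    for d in tip_of("disc_c",x)[:2]: print(d["conf"],at_z(x,*d["position"],.0045).round(3))
```

```text
at [ 0.0003 -0.      0.0008] gap 0.0426
t 22.4
23.475
0.74 [0.487 0.138 0.004]
0.5 [ 0.545 -0.348  0.004]
```

View pics/j.png

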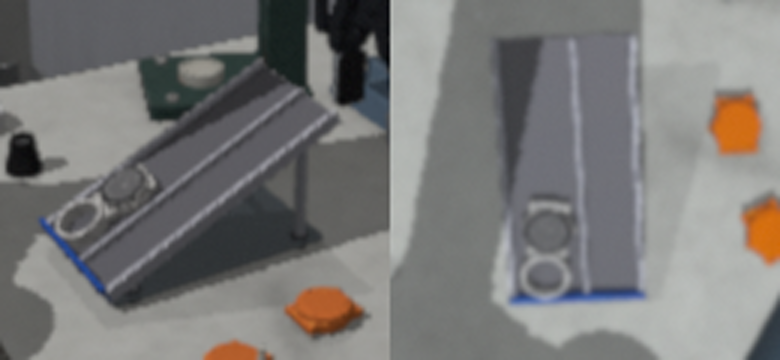

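Run:
```python
from act import *
xy=(.546,-.346); phi=np.pi/2
p=[*xy,.1]; r.goto(p,down(p,phi)); r.grip(.046,30)
hit=r.line_to([*xy,.0035],v=.08,max_force=6); print("hit",hit,r.current_tool_pos())
if not hit:
    close(xy,.0035)
    z=r.current_tool_pos()[2]
    r.line_to([*xy,.17],v=.2); print(z,r.current_finger_gap())
    if r.current_finger_gap()>.026:
        r.line_to([.5,-.22,.23],v=.25)
        release((.075,-.032,0),z,.009,.042)
        p=[.45,-.2,.25]; r.goto(p,down(p,np.pi/2)); r.hold(.5); print(r.current_clock())
s=snapshot("scene");t=snapshot("top")
a=s["pixels"][190:310,200:330];b=t["pixels"][160:280,190:320]
cv2.imwrite("pics/k.png",cv2.resize(np.hstack([a,b]),None,fx=3,fy=3,interpolation=cv2.INTER_CUBIC))
```

```text
hit False [ 0.54654086 -0.34640682  0.00424196]
gap 0.0284 tcp [ 0.5462 -0.3462  0.0039] t 26.6
0.003939778906846141 0.028959601139996398
at [ 0.0003 -0.0001  0.0008] gap 0.0288
t 31.2
32.5667
```

View pics/k.png

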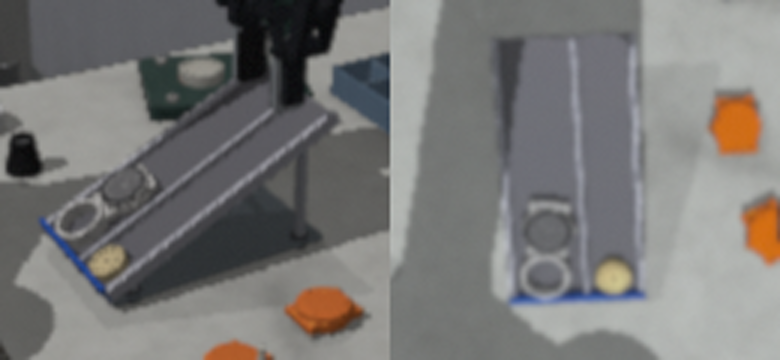

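All three parts are in place and the gripper is clear of the rack.

```bash
python3 -c "
from bench import *
print(r.current_clock(), r.current_ft_force()); hand_in()"
```

```text
32.6667 [-0.69469374 -0.54173     0.52953817]
the job is handed in; nothing more can be done
```

The rack is loaded and the job is handed in at 32.7 s. I let each part go about 75 mm up the slope from the bed's middle, with its underside a planned 8–9 mm above the plate, and each slid down by itself.

- **Wide lane:** the ring went first and lies against the blue stop. The steel watch followed and rests against the ring, dial up.
- **Narrow lane:** the brass disc lies against the stop.
- **Robot:** in the last pictures, just before hand-in, the gripper was empty and clear of the rack. The wrist force read under 1 N.
- **Bystanders:** I did not go near the loupe, the oil bottle, the white tin or the orange and green look-alikes. The last picture, a close crop, shows the loupe where it was. I took no final full picture to check the bottle and tin.

**Checks that disagreed:**
- The network's point for the upper wide lane was about 150 pixels out in one picture, and a later search for the disc also gave a false hit. I left both out.
- An overlay of the fitted bed lay about 3 mm too far left, so I shifted it by hand before moving.
- The finger gap read about 2 mm less than the ring's and the disc's diameters, and about 1 mm less than the watch's width. The grips held all the same.

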